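# Roll the press roller into its V cradle

## Task

The loose steel press roller is lying on the desk in front of its low V-shaped cradle. Without gripping or lifting it, push it by its side with the fingertips so that it rolls steadily along the desk, up the cradle's short ramp and down into the V, and leave it resting there with neither end sticking out past the cradle. Do not hit it so that it runs away, and leave the small things around it where they are.

Things in the scene. Friction and masses are not known exactly. Their poses are not given: they have to be found in the camera images.
- roller: The roller: a polished steel cylinder, 40 mm in diameter, 130 mm long, black end caps, about 0.45 kg, loose; it rolls freely and is slippery to the touch (friction about 0.3). Origin at its centre (20 mm above the desk at first). Its y axis is the cylinder's axis; x and z turn as it rolls. It starts 115 to 150 mm before the V, skewed up to 0.2 rad and up to 18 mm off to one side.
- cradle: The cradle: a dark folded-sheet V trough 230 mm long, screwed to the desk. Origin on the desk under the bottom of the V (2 mm thick there), half-way along it. y runs along the V; the roller goes in towards +x. Both V sides slope 30 degrees. Seated, the roller's axis lies over x = 0, 25 mm above the desk. A screw flange reaches to x = +53 mm.
- ramp_foot (a point): Middle of the ramp's foot, level with the desk, 51 mm before the cradle's origin. The ramp rises from here at 15 degrees to the crest. A skewed roller rolls square to its own axis, so it drifts sideways on the desk; pushed against the ramp with fingers behind it, it turns parallel to the V.
- crest (a point): Middle of the crest between the ramp and the V, 14 mm before the cradle's origin, 10 mm above the desk. Once the roller's axis (30 mm above the desk there) is past the crest it rolls down into the V by itself; before that it rolls back down the ramp.
- rear_rim (a point): Middle of the V's rear rim, 28 mm beyond the cradle's origin, 18 mm above the desk; pushed much too far, the roller would go over it.
- tin: Bystander: flat round yellow tin, 55 mm across, 22 mm high, loose on the desk; origin at the centre of its underside. Leave it where it is.
- tub: Bystander: flat round cream tub, 45 mm across, 16 mm high, loose on the desk; origin at the centre of its underside. Leave it where it is.
- glue_tube: Bystander: white tube lying down with a red cap, 92 x 30 x 21 mm, loose on the desk; origin at the centre of its underside. Leave it where it is.
- cutters: Bystander: side cutters with orange grips lying flat, 117 x 49 x 12 mm, loose on the desk; origin at the centre of its underside. Leave it where it is.
- charger: Bystander: white mains charger, 30 x 60 x 24 mm, loose on the desk; origin at the centre of its underside. Leave it where it is.

How it is judged (in metres and radians):
At the end, for the whole second after the job is handed in: The roller rests still in the V: its axis within 5 mm of the V's middle line and 0.06 rad of its direction, 22 to 28 mm above the desk, its centre within 50 mm of the cradle's middle so that neither end sticks out (x of roller in the frame of cradle between -0.005 and 0.005 m and y of roller in the frame of cradle between -0.05 and 0.05 m and height (world z) of roller between 0.022 and 0.028 m and angle between the y axis of roller and the y axis of cradle, either way round below 0.06 rad and linear speed of roller below 0.01 m/s and angular speed of roller below 0.3 rad/s); the robot touches nothing.
It fails at once if the roller is lifted: its centre more than 28 mm above the desk while still before the ramp, or more than 40 mm anywhere (height (world z) of roller above 0.04 m or (x of roller in the frame of cradle below -0.065 m and height (world z) of roller above 0.028 m)).
It fails at once if the roller is pinched between the fingers (distance between the grasp point and roller below 0.018 m and contact force between the fingers and roller above 1 N).
It fails at once if the roller is hit so that it runs faster than 0.30 m/s on the desk before the ramp (x of roller in the frame of cradle below -0.055 m and linear speed of roller above 0.3 m/s).
It fails at once if a bystander is moved by more than 20 mm (distance of any of tin, tub, glue_tube, cutters, charger from where it was at the start of the episode above 0.02 m).
It also fails if it takes over 35 s, if anything falls off the work surface, if the arm or the gripper's body presses on something with over 40 N, if the wrist force passes 120 N, or if a joint passes its speed limit or range.

## Robot

A 6-joint arm with a two-finger parallel gripper is mounted at the origin on a cart in front of the work surface, level with it; the furniture and walls round the work are solid. World frame = base frame: x ahead of the robot, y to its left, z up, the work surface at z = 0. Lengths are in mm, angles in rad, forces in N, time in s.
With the tool pointing down it reaches from about 325 to 900 mm from the base axis. Payload 6.1 kg.
Tool frame: the origin (TCP) lies on the mounting face of the last link; the fingertips stand bot.tip_extent ahead of it and the grasp point (between the pads) lies 164 mm ahead of it (bot.tip_extent is the distance from the TCP to the fingertips, in mm); z points along the fingers, y is the line along which they close (so a half turn about z gives the same grasp; the last joint's range is limited). The gripper opens to 87 mm and grips with 3 to 60 N. Pads are 19 mm wide; open, the fingers measure 117 mm over their backs; the gripper's body (75 mm by 190 mm) begins 51 mm behind the grasp point.
Start: joints at [1.11, 0.22, 1.526, -0, 1.395, -0.126], TCP at [205.361, 590.291, 404.738] pointing down, gripper open.
Joint ranges: [-2.98, 2.98], [-0.91, 2.08], [0.09, 2.57], [-1.24, 4.39], [0.2, 2.65], [-2.68, 2.68]. Speed limits (rad/s): [2.57, 2.57, 3.01, 3.14, 3.14, 3.14].

## Interface

Orientations are given as a rotation vector (axis times angle).
In Python, from rig import readout, imaging, workorder, bot gives the robot as it stands.
- The arm moves only by the tool play_rows, never from a script. Its argument "moves" is text: rows parted by semicolons, each of 5 numbers parted by spaces: the finger opening in cm, from 0 to 8.7, then the shift along the tool's x, y, z in cm, then the turn about the tool's z in rad. A call has 1 to 10 rows; each row shifts and turns the commanded pose from where the row before left it, along the tool's axes as they then stand; what a row does not reach is not made up. A row lasts 1/12 s, in which the tool goes at most 41.7 mm and 7.16 degrees, less where a joint would pass 70% of its speed; a pose out of reach is approached as far as the arm can. A call with a gripper value outside its range is refused whole. The fingers move at their own pace and stop on an object; "grip_force" is the grip in N (left out, the last holds). Time passes only in rows, so rows that do not move let the fingers close. It gives the time, the measured TCP pose, the force, the opening and the grip force at its end, in the units of the state.
- readout.get_obs(): the state, without advancing time (a new reading comes with each control period).
- imaging.snapshot(name): name is "scene" or "top"; returns a dict with "color" (480x640x3 uint8, blue, green, red), "vfov" (degrees; the focal length in pixels is half the picture's height over the tangent of half this angle, whatever the lens; pixels are square), "cx", "cy" (the principal point, pixels), "camera_from_world" (4x4, takes a point from world to camera coordinates). Camera axes: x right, y down, z forward; pixel columns grow to the right and rows downward; lengths in mm; the calibration is good to about 2 mm. A picture is of the moment at which its call begins. There is no depth.
- workorder.job_done(): hands the job in; it is judged then, once.
The state is a dict: "time_s": time; "joints": joint angles; "dq": joint speeds; "joint_efforts": joint torques, N m; "tool_pos": TCP position; "orientation": TCP orientation; "contact_force": force on the tool from outside, world axes, zero at the start; "moment": the same for the moment, N m; "opening": finger opening in mm; "gripper_force": force on a finger pad.
Only numpy, scipy, OpenCV 4.12 (cv2) and the standard library are available. Lean on these libraries where they do the work, as an engineer would, in place of code of your own. Each camera call takes 0.05 s, during which the arm holds its last target. There are 200 camera calls.

## Working session

There is one attempt and no reset: what is moved stays moved. The work goes in short steps, Python scripts to look and compute and a tool call to move; the robot and the scene stay as the last step left them, time stands still between calls to the robot, and variables do not carry over. Pictures are saved under pics/ and viewed, at most 10 in all, crops included, and the job is handed in when it is done.

Besides the shell and the picture viewer there is one more tool, called after ">>>" as a command line: name --argument value ..., lists and objects as JSON in quotes. play_rows: Moves the arm, as the interface text tells. Its arguments: {"type":"object","properties":{"moves":{"type":"string"},"grip_force":{"type":"number"}},"required":["moves"]}

```bash
mkdir -p pics; ls
python3 - <<'E'
from rig import readout, imaging, workorder, bot
import cv2
o=readout.get_obs(); print(o, bot.tip_extent)
for n in("scene","top"):
    s=imaging.snapshot(n); cv2.imwrite(f"pics/{n}0.png",s["color"]); print(n,s["vfov"],s["cx"],s["cy"],s["camera_from_world"].tolist() if hasattr(s["camera_from_world"],'tolist') else s["camera_from_world"])
E
```

```text
pics
{'time_s': 0.0, 'joints': array([ 1.10990848e+00,  2.21239268e-01,  1.52759565e+00,  3.40918559e-07,
        1.39469837e+00, -1.26091710e-01]), 'dq': array([-3.28117925e-04,  8.08225133e-05,  6.45790348e-04, -2.04199471e-04,
       -3.08659162e-04,  1.74210440e-03]), 'joint_efforts': array([-1.07983742e-03, -4.94601452e+01, -3.87374246e+01,  6.99139293e-02,
        5.70381980e-02, -1.96998653e-04]), 'tool_pos': array([205.24084303, 590.060692  , 403.63695742]), 'orientation': array([-5.23350139e-01, -3.09712308e+00,  2.91731736e-03]), 'contact_force': array([-0.29421033, -0.02494368,  0.56207885]), 'moment': array([-0.02223089, -0.01974409, -0.00355636]), 'gripper_force': 0.0, 'opening': 86.74399961218973} 182.2
scene 57.016044907928844 329.9277101818485 243.5572945554744 [[-0.7102406713363146, -0.7037864502895448, 0.015582720192042824, 205.90272792986113], [-0.5112011058759303, 0.5004179160316726, -0.6987527020811755, 444.61540385547573], [0.4839748114633314, -0.5042484920189253, -0.7151935683195649, 483.2174443718998], [0.0, 0.0, 0.0, 1.0]]
top 54.0715241996503 316.0083426380296 240.52549960730616 [[0.015327588547395266, -0.9998138878145807, -0.01171557776700482, -250.2512223533017], [-0.9973389866836208, -0.014452333571022, -0.07145680999905135, 554.8273919870563], [0.07127419357811335, 0.012779663041132606, -0.9973748891677316, 859.3385649641522], [0.0, 0.0, 0.0, 1.0]]
```

View pics/top0.png

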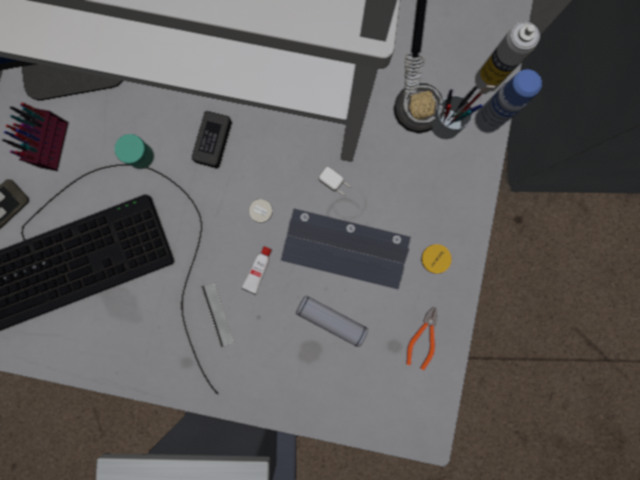

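View pics/scene0.png

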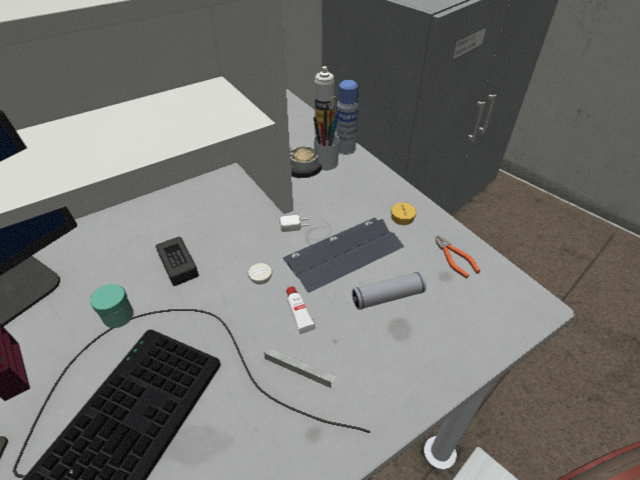

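The top view shows the cradle (corners near (294,210), (411,237), (400,287), (282,261)) and the roller in front of it (ends near (303,307) and (361,337)). The bystanders are the tube at (257,270), the tin at (437,259), the cutters at (423,340), the tub at (260,211) and the charger at (332,179). I'll enlarge for accuracy.

Run:
```python
import cv2
a=cv2.imread("pics/top0.png")[190:360,270:450]; cv2.imwrite("pics/crop.png",cv2.resize(a,None,fx=4.4,fy=3.5*4.4/4.4,interpolation=cv2.INTER_CUBIC) if 0 else cv2.resize(a,None,fx=3.5,fy=3.5,interpolation=cv2.INTER_CUBIC))
```

```text
(no output)
```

View pics/crop.png

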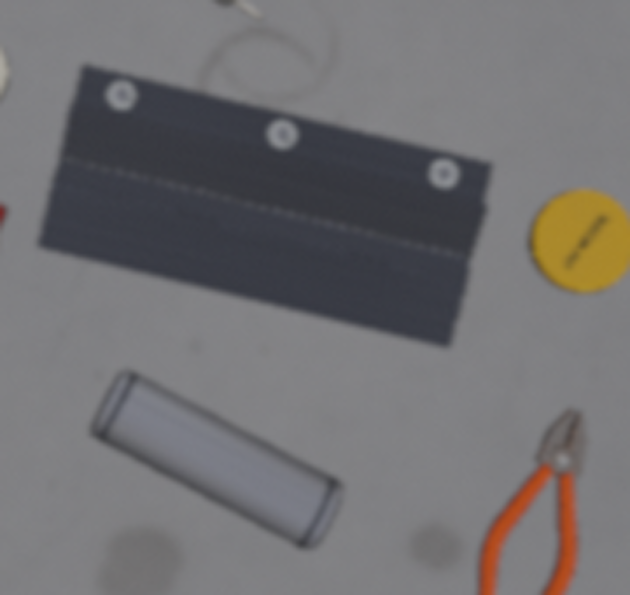

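The crop shows the cradle's corners at crop (39,246), (450,346), (491,162) and (83,65). The V bottom is the faint line from (64,158) to (467,256). The roller's corners are (128,370), (93,435), (305,547) and (342,482).

```bash
cat > h.py <<'E'
import numpy as np, cv2
from rig import readout, imaging, workorder, bot
from scipy.spatial.transform import Rotation as R
def cam(n):
    s=imaging.snapshot(n); return s
def ray(s,uv,z):
    T=np.array(s["camera_from_world"]); f=240/np.tan(np.radians(s["vfov"])/2)
    d=T[:3,:3].T@np.array([(uv[0]-s["cx"])/f,(uv[1]-s["cy"])/f,1]); c=-T[:3,:3].T@T[:3,3]
    return (c+d*(z-c[2])/d[2])[:2]
def crop(p): return np.array(p)/3.5+[270-.36,190-.36]
E
python3 - <<'E'
from h import *
s=cam("top"); q=lambda p,z=0: ray(s,crop(p),z)
fl,fr,rr,rl=q((39,246)),q((450,346)),q((491,162),2),q((83,65),2)
print(fl,fr,rr,rl,np.linalg.norm(fl-fr),np.linalg.norm(rl-rr),np.linalg.norm(fl-rl))
yd=(fl-fr)+(rl-rr); yd/=np.linalg.norm(yd); xd=np.array([yd[1],-yd[0]])
o1=(fl+fr)/2+51*xd; o2=(rl+rr)/2-53*xd; vb=(q((64,158),2)+q((467,256),2))/2; o=(o1+o2)/2
print("yaw",np.arctan2(xd[1],xd[0]),o1,o2,vb)
F=lambda p:np.round([(p-o)@xd,(p-o)@yd],1)
c=[q(p,20) for p in((128,370),(93,435),(305,547),(342,482))]
m=sum(c)/4; a=(c[0]+c[1]-c[2]-c[3])/2; ar=np.linalg.norm(a)
print("roller",m,F(m),ar,"skew",np.arctan2(-(a@xd),a@yd), "axis",a/ar)
for n,uv,z in(("tin",(437,259),22),("cut_tip",(433,310),6),("cut_grip",(408,362),8),("tube",(251,291),10),("tubecap",(267,250),10),("tub",(260,211),16),("ch",(332,179),20)): print(n,ray(s,uv,z),F(ray(s,uv,z)))
o=readout.get_obs(); print(o['time_s'],R.from_rotvec(o['orientation']).as_matrix().round(3).tolist())
E
```

```text
[ 521.859397   -175.30248578] [ 471.27624766 -398.28567239] [ 571.0027878  -419.86491687] [ 620.9661715  -197.48548223] 228.64854363988061 227.9231288349474 101.55903742274643
yaw -0.22204083908719158 [ 546.31577467 -298.02534075] [ 544.28562722 -297.00349625] [ 544.86122467 -297.54311354]
roller [ 411.1637309 -272.8268986] [-136.3   -5.5] 126.02014598025772 skew -0.2425289389945118 axis [0.44803822 0.8940144 ]
tin [ 527.25723848 -466.08207933] [  19.5 -168.4]
cut_tip [ 432.48867887 -462.25690921] [ -73.8 -185.5]
cut_grip [ 336.43421769 -415.44488037] [-177.8 -161. ]
tube [ 462.57161438 -121.55301275] [-119.4  153.4]
tubecap [ 539.86680967 -149.801915  ] [-37.8 142.9]
tub [ 612.85610427 -135.63613804] [ 30.2 172.8]
ch [ 674.74976774 -270.25325055] [120.3  55.1]
0.15 [[-0.944, 0.329, -0.001], [0.329, 0.944, -0.001], [0.0, -0.002, -1.0]]
```

>>> play_rows --moves "7 0 0 0 -0.113; 7 -1.96 -2.31 0 0; 7 -1.96 -2.31 0 0; 7 -1.96 -2.31 0 0; 7 -1.96 -2.31 0 0; 7 -1.96 -2.31 0 0; 7 -1.96 -2.31 0 0; 7 -1.96 -2.31 0 0; 7 -1.96 -2.31 0 0"

```text
time_s: 0.9
tool_pos: [317.9, 374.1, 404.5]
orientation: [-0.347, -3.122, 0.0]
contact_force: [0.2, -0.2, 0.5]
opening: 69.8
gripper_force: 0.0
```

>>> play_rows --moves "7 -1.96 -2.31 0 0; 7 -1.96 -2.31 0 0; 7 -1.96 -2.31 0 0; 7 -1.96 -2.31 0 0; 7 -1.96 -2.31 0 0; 7 -1.96 -2.31 0 0; 7 -1.96 -2.31 0 0; 7 -1.96 -2.31 0 0; 7 0 0 0 0"

```text
time_s: 1.65
tool_pos: [431.6, 157.1, 404.7]
orientation: [0.354, 3.12, -0.003]
contact_force: [0.4, -0.7, 0.2]
opening: 69.8
gripper_force: 0.0
```

>>> play_rows --moves "7 -0.12 -3.03 0 0; 7 -0.12 -3.03 0 0; 7 -0.12 -3.03 0 0; 7 -0.12 -3.03 0 0; 7 -0.12 -3.03 0 0; 7 -0.12 -3.03 0 0; 7 -0.12 -3.03 0 0; 7 -0.12 -3.03 0 0; 7 -0.12 -3.03 0 0; 7 -0.12 -3.03 0 0"

```text
time_s: 2.48
tool_pos: [374.4, -138.4, 404.7]
orientation: [0.347, 3.122, 0.0]
contact_force: [0.6, -0.2, -0.6]
opening: 70.3
gripper_force: 0.0
```

>>> play_rows --moves "7 -0.12 -3.03 0 0; 7 -0.12 -3.03 0 0; 7 -0.12 -3.03 0 0; 7 -0.12 -3.03 0 0; 7 0 0 3 0; 7 0 0 3 0; 7 0 0 3 0; 7 0 0 3 0; 7 0 0 3 0; 7 0 0 0 0"

```text
time_s: 3.32
tool_pos: [350.9, -254.1, 248.9]
orientation: [-0.347, -3.114, -0.011]
contact_force: [-0.9, 0.8, -0.7]
opening: 70.0
gripper_force: 0.0
```

```bash
cat >> h.py <<'E'
O=np.array([545.2,-297.5]); xd=np.array([.9755,-.2202]); yd=np.array([.2202,.9755])
def C(p): p=np.array(p[:2])-O; return np.round([p@xd,p@yd],1)
E
python3 - <<'E'
from h import *
o=readout.get_obs(); print(o['time_s'],o['tool_pos'],C(o['tool_pos']),R.from_rotvec(o['orientation']).as_matrix().round(3).tolist())
s=cam("top"); cv2.imwrite("pics/t1.png",s["color"])
E
```

```text
3.3167 [ 350.94239608 -254.11917929  248.94201417] [-199.1   -0.5] [[-0.975, 0.22, -0.008], [0.22, 0.975, 0.008], [0.009, 0.006, -1.0]]
```

View pics/t1.png

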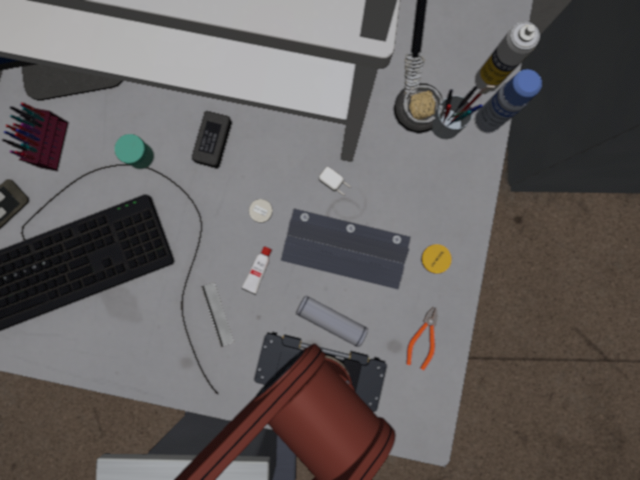

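>>> play_rows --moves "7 0 -0.7 1.5 0; 7 0 0 1.5 0; 7 0 0 1.5 0; 7 0 0 1 0; 7 0 0 0 0; 7 0 0 0 0"

```text
time_s: 3.87
tool_pos: [351.9, -263.8, 200.7]
orientation: [0.347, 3.122, -0.001]
contact_force: [0.0, 0.5, 0.4]
opening: 70.1
gripper_force: 0.0
```

>>> play_rows --moves "7 -0.3 0 0 0; 7 -0.3 0 0 0; 7 -0.3 0 0 0; 7 -0.3 0 0 0; 7 -0.3 0 0 0; 7 -0.3 0 0 0; 7 -0.3 0 0 0; 7 -0.3 0 0 0; 7 -0.3 0 0 0; 7 -0.3 0 0 0"

```text
time_s: 4.7
tool_pos: [381.0, -270.3, 199.7]
orientation: [-0.348, -3.122, -0.0]
contact_force: [0.1, 0.2, -0.4]
opening: 69.8
gripper_force: 0.1
```

```bash
cat > st.py <<'E'
from h import *
o=readout.get_obs(); print(o['time_s'],o['tool_pos'],C(o['tool_pos']),o['contact_force'])
s=cam("top"); im=s["color"]; S={}
# roller: minimum-area rectangle of bright/bluish region found by diff with empty desk hue
a=im[190:360,270:450]; import sys
cv2.imwrite("pics/%s.png"%sys.argv[1],cv2.resize(a,None,fx=3.5,fy=3.5,interpolation=cv2.INTER_CUBIC))
E
python3 st.py c1
```

```text
4.7 [ 381.04991151 -270.25485573  199.69836541] [-166.1   -9.6] [ 0.05129485  0.17414823 -0.36283754]
```

View pics/c1.png

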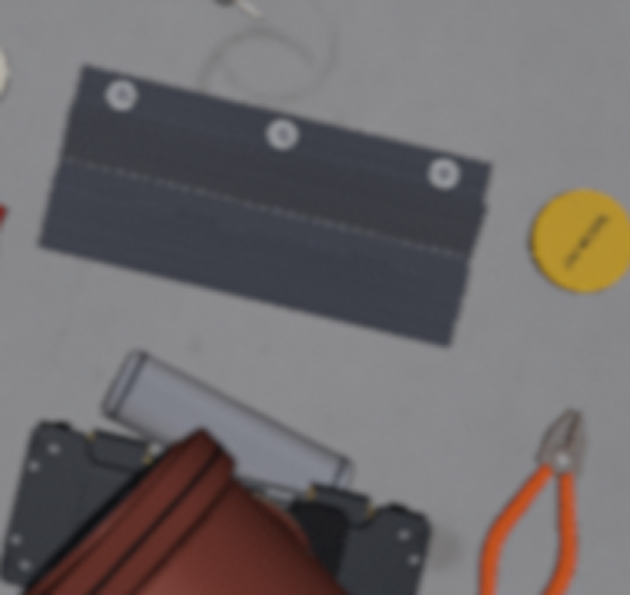

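The crop shows the roller pushed about 7 mm ahead and less skewed, with its left end at (138,352) and its right end at (350,460). The fingertips are a bit high, so I'll lower them and push on.

>>> play_rows --moves "7 0 0 0.3 0; 7 -0.1 0 0.25 0; 7 -0.3 -0.07 0 0; 7 -0.3 -0.07 0 0; 7 -0.3 -0.07 0 0; 7 -0.3 -0.07 0 0; 7 -0.3 -0.07 0 0; 7 -0.3 -0.07 0 0; 7 -0.3 -0.07 0 0; 7 -0.3 -0.07 0 0"

```text
time_s: 5.58
tool_pos: [404.2, -281.3, 194.3]
orientation: [0.348, 3.122, -0.0]
contact_force: [-0.9, 0.9, 0.5]
opening: 69.5
gripper_force: 0.1
```

>>> play_rows --moves "7 -0.3 -0.06 0 0; 7 -0.3 -0.06 0 0; 7 -0.3 -0.06 0 0; 7 -0.3 -0.06 0 0; 7 -0.3 -0.06 0 0; 7 -0.3 -0.06 0 0; 7 -0.3 -0.06 0 0; 7 -0.3 -0.06 0 0"

```text
time_s: 6.25
tool_pos: [426.5, -291.2, 194.2]
orientation: [-0.348, -3.122, -0.0]
contact_force: [-0.2, -0.3, 0.1]
opening: 70.1
gripper_force: 0.1
```

```bash
python3 st.py c2
```

```text
6.25 [ 426.54171618 -291.21060668  194.21241092] [-117.1  -20. ] [-0.19575894 -0.29435342  0.09789971]
```

View pics/c2.png

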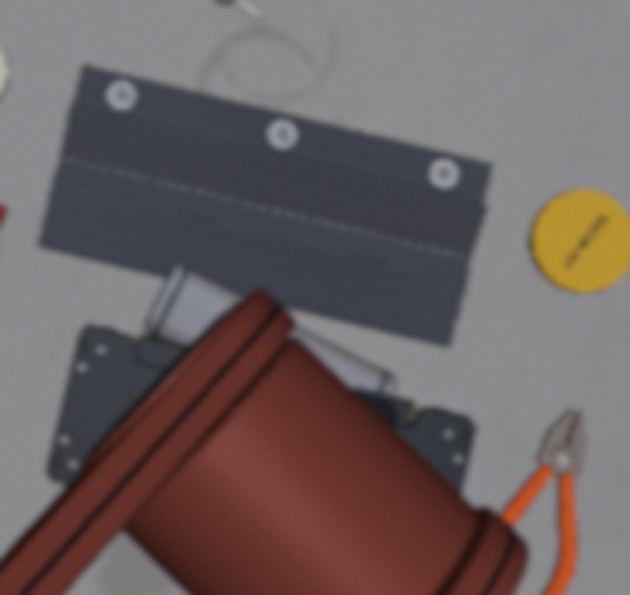

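The left front corner is now at (181,266), just reaching the ramp foot, and the right one is at (395,375), so the roller is still skewed. I'll push slowly so it squares up on the ramp.

>>> play_rows --moves "7 -0.25 -0.05 0 0; 7 -0.25 -0.05 0 0; 7 -0.25 -0.05 0 0; 7 -0.25 -0.05 0 0; 7 -0.25 0 0 0; 7 -0.25 0 0 0; 7 -0.25 0 0 0; 7 -0.25 0 0 0; 7 -0.25 0 0 0; 7 -0.25 0 0 0"

```text
time_s: 7.13
tool_pos: [450.5, -298.6, 194.2]
orientation: [-0.348, -3.122, -0.0]
contact_force: [-0.5, 0.8, 0.9]
opening: 70.3
gripper_force: 0.4
```

```bash
python3 st.py c3
```

```text
7.1333 [ 450.45171342 -298.59700253  194.22495103] [-92.2 -21.9] [-0.53351738  0.84015313  0.86176015]
```

View pics/c3.png

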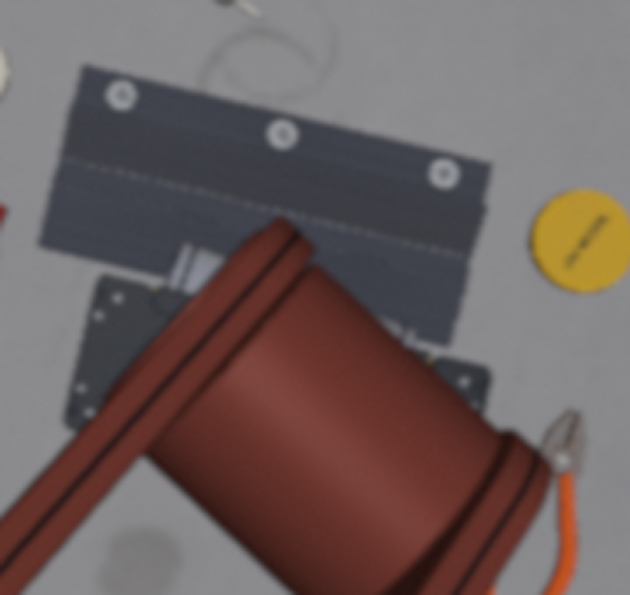

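The left front corner is now at (188,243) and the right one at about (415,328). The skew is about 0.12 and closing.

>>> play_rows --moves "7 -0.2 0 0 0; 7 -0.2 0 0 0; 7 -0.2 0 0 0; 7 -0.2 0 0 0; 7 -0.2 0 0 0; 7 -0.2 0 0 0; 7 -0.2 0 0 0; 7 -0.2 0 0 0; 7 -0.2 0 0 0; 7 -0.2 0 0 0"

```text
time_s: 8.02
tool_pos: [469.8, -302.9, 194.1]
orientation: [-0.348, -3.122, -0.0]
contact_force: [-2.7, 1.2, 2.1]
opening: 70.0
gripper_force: 1.7
```

```bash
sed -i '$d' st.py
cat >> st.py <<'E'
z=cam("scene")["color"][190:330,260:440]
r=lambda a:cv2.resize(a,(540,int(a.shape[0]*3)),interpolation=cv2.INTER_CUBIC)
cv2.imwrite("pics/%s.png"%sys.argv[1],cv2.hconcat([r(a)[:420,120:520],r(z)[:420,140:540]]))
E
python3 st.py c4
```

```text
8.0167 [ 469.7786443  -302.9026743   194.14355412] [-72.4 -21.9] [-2.71665199  1.22792232  2.11325501]
```

View pics/c4.png

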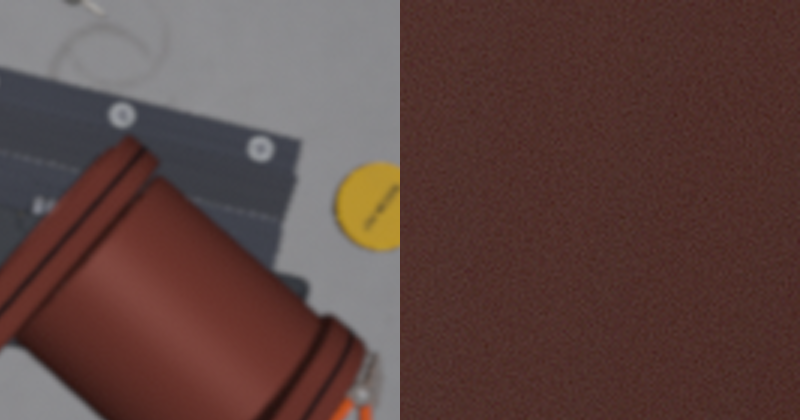

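The left end cap is on the ramp, at about (45,207) in the left panel. The right panel (scene camera) is blocked by the arm. Contact force is about 3 N, as expected for pushing uphill, so I'll continue slowly.

>>> play_rows --moves "7 -0.2 0 0 0; 7 -0.2 0 0 0; 7 -0.2 0 0 0; 7 -0.2 0 0 0; 7 -0.2 0 0 0; 7 -0.2 0 0 0; 7 -0.2 0 0 0; 7 -0.2 0 0 0; 7 -0.15 0 0 0; 7 -0.15 0 0 0"

```text
time_s: 8.95
tool_pos: [488.5, -307.1, 194.2]
orientation: [-0.348, -3.122, 0.0]
contact_force: [-3.4, 0.5, 2.1]
opening: 70.0
gripper_force: 1.7
```

>>> play_rows --moves "7 -0.15 0 0 0; 7 -0.15 0 0 0; 7 -0.15 0 0 0; 7 -0.1 0 0 0; 7 -0.1 0 0 0; 7 -0.1 0 0 0"

```text
time_s: 9.45
tool_pos: [496.0, -308.9, 194.4]
orientation: [0.348, 3.121, -0.001]
contact_force: [-0.1, 0.2, 0.7]
opening: 70.2
gripper_force: 0.2
```

Run:
```python
from h import *
o=readout.get_obs(); print(C(o['tool_pos']),o['contact_force'])
```

```text
[-45.5 -22. ] [-0.14133742  0.19171631  0.67932942]
```

>>> play_rows --moves "7 -0.1 0 0 0; 7 -0.1 0 0 0; 7 -0.1 0 0 0; 7 -0.1 0 0 0; 7 0 0 0 0; 7 0 0 0 0"

```text
time_s: 9.95
tool_pos: [499.6, -309.7, 194.3]
orientation: [0.348, 3.122, -0.0]
contact_force: [0.4, -0.2, 0.4]
opening: 70.5
gripper_force: 0.0
```

Run:
```python
from h import *
o=readout.get_obs(); print(C(o['tool_pos']),o['contact_force'],o['gripper_force'])
s=cam("top"); a=s["color"][190:360,270:450]; cv2.imwrite("pics/c5.png",cv2.resize(a,None,fx=3.5,fy=3.5,interpolation=cv2.INTER_CUBIC))
```

```text
[-41.8 -21.9] [ 0.40641793 -0.15511065  0.38384323] 0.0
```

View pics/c5.png

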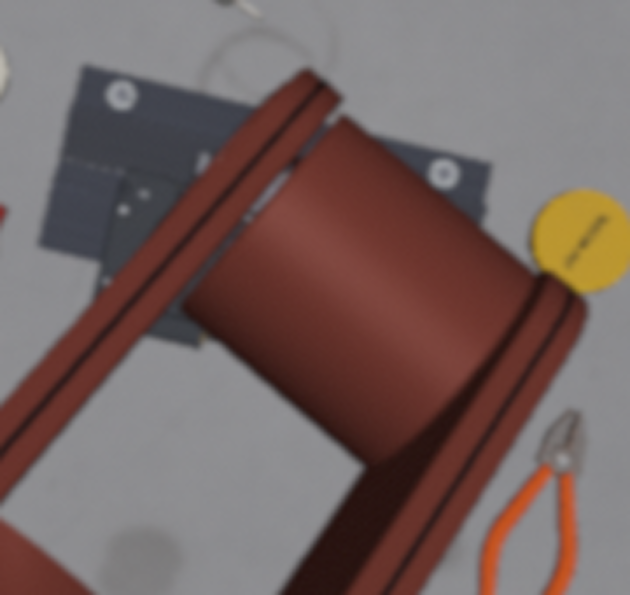

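The roller's left end is at about (203,152), beyond the V line, and there is no contact force, so it is seated. I'll retreat.

>>> play_rows --moves "7 0.5 0 0 0; 7 1 0 0 0; 7 2 0 0 0; 7 2 0 0 0; 7 1 0 -1 0; 7 0 0 -3 0; 7 0 0 -3 0; 7 0 0 -3 0; 7 0 0 -3 0; 7 0 0 -3 0"

```text
time_s: 10.83
tool_pos: [435.5, -295.1, 355.6]
orientation: [-0.348, -3.122, -0.0]
contact_force: [0.5, 0.8, 0.2]
opening: 69.9
gripper_force: 0.0
```

>>> play_rows --moves "7 0 3 0 0; 7 0 3 0 0; 7 0 3 0 0; 7 0 3 0 0; 7 0 3 0 0; 7 0 3 0 0; 7 0 3 0 0; 7 0 3 0 0; 7 0 3 0 0; 7 0 0 0 0"

```text
time_s: 11.67
tool_pos: [495.5, -28.1, 354.2]
orientation: [0.342, 3.123, 0.003]
contact_force: [-0.2, -0.5, 0.3]
opening: 70.1
gripper_force: 0.0
```

Run:
```python
from h import *
o=readout.get_obs(); print(o['time_s'],o['tool_pos'],o['contact_force'])
s=cam("top"); a=s["color"][190:360,270:450]; cv2.imwrite("pics/c6.png",cv2.resize(a,None,fx=3.5,fy=3.5,interpolation=cv2.INTER_CUBIC))
```

```text
11.6667 [495.50269255 -28.05633841 354.21930692] [-0.19619308 -0.51042362  0.30481228]
```

View pics/c6.png

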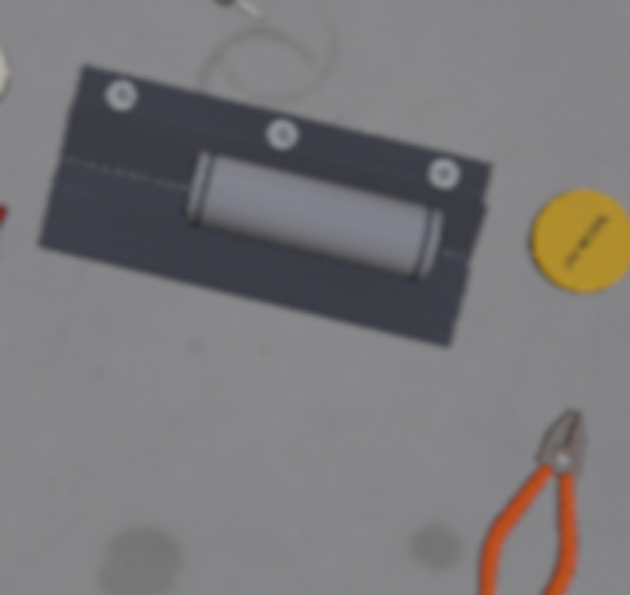

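The roller lies parallel in the V, with its centre at about crop (315,213). That is roughly 27 mm along from the cradle's middle, so neither end overhangs, and the bystanders are unmoved.

```bash
python3 -c "
from h import *
s=cam('top'); print(sum(C(ray(s,crop(p),25)) for p in((205,150),(188,217),(425,277),(442,210)))/4)
print(workorder.job_done())"
```

```text
[  1.025 -25.725]
the job is handed in; nothing more can be done
None
```

The roller is resting in the V, about 1 mm off its middle line and 26 mm along from the cradle's middle. Neither end sticks out, the bystanders look unmoved, and the job is handed in; no verdict came back.

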